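# Open the vial conditioner's push-latch door and fill its empty pockets

## Robot

A 7-joint arm with a two-finger parallel gripper is mounted at the origin on a cart in front of the work surface, level with it; the furniture and walls round the work are solid. World frame = base frame: x ahead of the robot, y to its left, z up, the work surface at z = 0. Lengths are in m, angles in rad, forces in N, time in s.
With the tool pointing down it reaches from about 0.4 to 0.875 m from the base axis. Payload 19.3 kg.
Tool frame: the origin (TCP) lies on the centre line of the jaws, within the pads' length; the fingertips stand 14 mm ahead of it and the grasp point (between the pads) lies 5 mm behind it (bot.tip_extent is the distance from the TCP to the fingertips, in m); z points along the fingers, y is the line along which they close (so a half turn about z gives the same grasp; the last joint's range is limited). The gripper opens to 85 mm and grips with 20 to 120 N. Pads are 22 mm wide; open, the fingers measure 114 mm over their backs; the gripper's body (76 mm by 85 mm) begins 54 mm behind the grasp point. The pads swing forward as they close: fully open they stand 13 mm farther back than shut.
Start: joints at [1.226, 0.521, -0.036, 1.599, 0.021, 1.021, -0.113], TCP at [0.17, -0.602, 0.213] pointing down, gripper open.
Joint ranges: [-2.91, 2.91], [-0.3, 2.13], [-1.5, 1.42], [0.17, 2.43], [-1.26, 4.41], [0.16, 1.93], [-2.52, 2.52]. Speed limits (rad/s): [1.89, 1.89, 2.39, 2.39, 3.01, 3.01, 3.01].

## Interface

Orientations are given as [roll, pitch, yaw] about the fixed x, y, z axes, in that order (R = Rz(yaw) Ry(pitch) Rx(roll)).
In Python, from workcell import monitor, grab_frame, camera_model, bot gives the robot as it stands.
- The arm moves only by the tool move_arm, never from a script. Its argument "moves" is a list of rows, each a list of 4 numbers: the shift along the world's x, y, z in mm, then the turn about the world's z in rad. A call has 1 to 12 rows; each row is the pose to reach, as a shift and turn from the pose commanded when the call began; what a row does not reach only later rows make up. A row lasts 1/8 s, in which the tool goes at most 62.5 mm and 10.7 degrees, less where a joint would pass 70% of its speed; a pose out of reach is approached as far as the arm can. A call with a gripper value outside its range is refused whole. "gripper" is the opening, from 0 (shut) to 1 (fully open), set as the call begins (left out, the last holds). The fingers move at their own pace and stop on an object; "newtons" is the grip in N (left out, the last holds). Time passes only in rows, so rows that repeat a pose let the fingers close. It gives the time, the measured TCP pose, the force, the opening and the grip force at its end, in the units of the state.
- monitor.observe(): the state, without advancing time (a new reading comes with each control period).
- grab_frame(name): name is "scene" or "side" or "wrist"; returns the picture (384x512x3 uint8, blue, green, red); there is no depth.
- camera_model(name): a dict with "vfov" (degrees; the focal length in pixels is half the picture's height over the tangent of half this angle, whatever the lens; pixels are square), "cx", "cy" (the principal point, pixels), "k1" (the pictures are not rectified: a ray, as slopes to the right and down, at radius r is drawn at 1 + k1 r^2 times it, then the intrinsics apply), "R" (3x3) and "t" (3): a world point X has camera coordinates R X + t; the wrist camera has in their place "T_tool_cam" (4x4, takes a point from camera to tool coordinates, whose origin is the TCP and whose axes are the flange's). Camera axes: x right, y down, z forward; pixel columns grow to the right and rows downward; lengths in m; the calibration is good to about 2 mm. A picture is of the moment at which its call begins: read the wrist's pose just before it. camera_model takes no time and is no camera call.
- bot.job_done(): hands the job in; it is judged then, once.
The state is a dict: "clock": time; "qpos": joint angles; "qd": joint speeds; "joint_efforts": joint torques, N m; "position": TCP position; "tool_rot": TCP orientation; "force": force on the tool from outside, world axes, zero at the start; "moment": the same for the moment, N m; "grip_width": finger opening in m; "finger_force": force on a finger pad.
Only numpy, scipy, OpenCV 4.12 (cv2) and the standard library are available. Lean on these libraries where they do the work, as an engineer would, in place of code of your own. Each camera call takes 0.05 s, during which the arm holds its last target. There are 200 camera calls.

## Task

The vial conditioner's sloping front door has a push latch and no handle: press the door inward at its ribbed front strip until the catch lets go, then let it swing fully open. Find the empty pockets in the vial block and stand one of the two spare vials from the worktop in each, upright and fully down, so that all six pockets are full. Leave the vials that are already loaded and the jars, beaker and amber bottle where they are, force nothing, and leave the door open.

Things in the scene. Friction and masses are not known exactly. Their poses are not given: they have to be found in the camera images.
- conditioner: Vial conditioner: white fixed bench unit, 263 mm deep (x), 252 wide (y), 81 high in front, 150 at the back. Origin: centre of its underside; own -x is its front. Its front slope (18 deg to the level) is a flush door between side walls; under it a stepped block has two rows (own x -65, -15 mm) of three vial pockets (own y +58, 0, -58). Each row starts with one pocket vacant, any of the three.
- door (a joint): Door angle, rad: 0 shut and latched, below 0 pressed in (firm stop -0.07), above 0 open (stop 2.5, leaning back). Pressed in 8 to 12 mm at the front edge (to -0.045 or beyond, about 5 N), then let go, the push latch frees it and its spring swings it fully open in about 2 s, with about 4 N at the edge. Pressed less it stays latched. It cannot be pulled open. Shut and pressed again, it latches.
- door_press (a point): Point to press: middle of the ribbed strip on the door's outer face, 21 mm from the free front edge, mid-width, on the surface (about 90 mm high when shut). Axes as the conditioner's when shut; turns with the door.
- door_hinge (a point): Middle of the door's hinge line, along own y, at the door's upper back edge (136 mm high). Axes as the conditioner's; fixed. The door is 181 mm from hinge to free edge, 230 wide, 8 thick, a white frame with a clear pane; fully open it stands up behind the pockets, leaning back 35 deg, its edge about 285 mm high, with a latch tongue 65 mm long on its inner face near the free edge.
- cell_0 (a point): Pocket 0: front row, left (own +y). Round, 34 mm across, 20 deep, its rim 36 mm above the worktop. The point is the centre of its floor (16 mm high), where a seated vial's origin is; the vial stands out 41 mm. Free space beside the vial along own y is 31 mm to the next one, 45 to the side wall. Axes as the conditioner's.
- cell_1 (a point): Pocket 1: front row, middle. Round, 34 mm across, 20 deep, its rim 36 mm above the worktop. The point is the centre of its floor (16 mm high), where a seated vial's origin is; the vial stands out 41 mm. Free space beside the vial along own y is 31 mm to the next one, 45 to the side wall. Axes as the conditioner's.
- cell_2 (a point): Pocket 2: front row, right (own -y). Round, 34 mm across, 20 deep, its rim 36 mm above the worktop. The point is the centre of its floor (16 mm high), where a seated vial's origin is; the vial stands out 41 mm. Free space beside the vial along own y is 31 mm to the next one, 45 to the side wall. Axes as the conditioner's.
- cell_3 (a point): Pocket 3: rear row, left (own +y). Round, 34 mm across, 20 deep, its rim 52 mm above the worktop. The point is the centre of its floor (32 mm high), where a seated vial's origin is; the vial stands out 41 mm. Free space beside the vial along own y is 31 mm to the next one, 45 to the side wall. Axes as the conditioner's.
- cell_4 (a point): Pocket 4: rear row, middle. Round, 34 mm across, 20 deep, its rim 52 mm above the worktop. The point is the centre of its floor (32 mm high), where a seated vial's origin is; the vial stands out 41 mm. Free space beside the vial along own y is 31 mm to the next one, 45 to the side wall. Axes as the conditioner's.
- cell_5 (a point): Pocket 5: rear row, right (own -y). Round, 34 mm across, 20 deep, its rim 52 mm above the worktop. The point is the centre of its floor (32 mm high), where a seated vial's origin is; the vial stands out 41 mm. Free space beside the vial along own y is 31 mm to the next one, 45 to the side wall. Axes as the conditioner's.
- vial_a: Sample vial: glass cylinder 27 mm across and 54 mm high with a screw cap 24 mm across on it, 61 mm high in all, about 32 g; cap colours differ and mean nothing. Origin at the centre of its underside, z up. Starts in a pocket of the conditioner.
- vial_b: Sample vial: glass cylinder 27 mm across and 54 mm high with a screw cap 24 mm across on it, 61 mm high in all, about 32 g; cap colours differ and mean nothing. Origin at the centre of its underside, z up. Starts in a pocket of the conditioner.
- vial_c: Sample vial: glass cylinder 27 mm across and 54 mm high with a screw cap 24 mm across on it, 61 mm high in all, about 32 g; cap colours differ and mean nothing. Origin at the centre of its underside, z up. Starts in a pocket of the conditioner.
- vial_d: Sample vial: glass cylinder 27 mm across and 54 mm high with a screw cap 24 mm across on it, 61 mm high in all, about 32 g; cap colours differ and mean nothing. Origin at the centre of its underside, z up. Starts in a pocket of the conditioner.
- vial_e: Sample vial: glass cylinder 27 mm across and 54 mm high with a screw cap 24 mm across on it, 61 mm high in all, about 32 g; cap colours differ and mean nothing. Origin at the centre of its underside, z up. A spare; starts standing on the worktop among other things.
- vial_f: Sample vial: glass cylinder 27 mm across and 54 mm high with a screw cap 24 mm across on it, 61 mm high in all, about 32 g; cap colours differ and mean nothing. Origin at the centre of its underside, z up. A spare; starts standing on the worktop among other things.
- jar: Small screw-cap jar, 48 mm across, 62 mm high; bystander on the worktop. Origin at the centre of its underside.
- big_jar: Larger screw-cap jar, 62 mm across, 92 mm high; bystander on the worktop. Origin at the centre of its underside.
- beaker: Small glass beaker, 45 mm across, 58 mm high, open on top; bystander on the worktop. Origin at the centre of its underside.
- bottle: Amber screw-cap bottle, 53 mm across and 90 mm high with a cap 28 mm across up to 105 mm; bystander on the worktop. Origin at the centre of its underside.
Mind the look-alikes: they are no part of the job. What is shaped like the vial_e but pink or turquoise is not meant.

How it is judged:
By the outcome, as a careful person would: the job done as asked, in the order asked, and still so for the second after the job is handed in, with the robot touching nothing.
It also fails if it takes over 61 s, if anything falls off the work surface, if the arm or the gripper's body presses on something with over 40 N, if the wrist force passes 120 N, or if a joint passes its speed limit or range.

## Working session

There is one attempt and no reset: what is moved stays moved. The work goes in short steps, Python scripts to look and compute and a tool call to move; the robot and the scene stay as the last step left them, time stands still between calls to the robot, and variables do not carry over. Pictures are saved under pics/ and viewed, at most 10 in all, crops included, and the job is handed in when it is done.

Besides the shell and the picture viewer there is one more tool, called after "Call:" by a JSON object that holds its "method" and its "body", one argument or row to a line. move_arm: Moves the arm, as the interface text tells. Its arguments: {"type":"object","properties":{"moves":{"type":"array","items":{"type":"array","items":{"type":"number"}}},"gripper":{"type":"number"},"newtons":{"type":"number"}},"required":["moves"]}

```bash
mkdir -p pics; cat > h.py <<'E'
import numpy as np, cv2
from workcell import monitor, grab_frame, camera_model, bot
from scipy.spatial.transform import Rotation as Ro
def cam(name, st=None):
    m=camera_model(name); f=192/np.tan(np.radians(m["vfov"])/2)
    if "R" in m and m.get("R") is not None: R=np.array(m["R"]);t=np.array(m["t"])
    else:
        T=np.array(m["T_tool_cam"]); W=np.eye(4); W[:3,:3]=Ro.from_euler('xyz',st["tool_rot"]).as_matrix(); W[:3,3]=st["position"]
        C=np.linalg.inv(W@T); R=C[:3,:3];t=C[:3,3]
    return dict(f=f,cx=m["cx"],cy=m["cy"],k=m["k1"],R=R,t=t)
def ray(c,u,v):
    d=np.array([(u-c["cx"])/c["f"],(v-c["cy"])/c["f"]]); s=d.copy()
    for _ in range(30): s=d/(1+c["k"]*(s@s))
    return -c["R"].T@c["t"], c["R"].T@np.array([s[0],s[1],1])
def plane(c,u,v,z):
    o,d=ray(c,u,v); return o+d*(z-o[2])/d[2]
def proj(c,X):
    p=c["R"]@np.asarray(X)+c["t"]; s=p[:2]/p[2]; s=s*(1+c["k"]*(s@s)); return s*c["f"]+[c["cx"],c["cy"]]
E
python3 - <<'E'
from h import *
st=monitor.observe(); print({k:np.round(v,3) for k,v in st.items()})
a=grab_frame("scene");b=grab_frame("side");w=grab_frame("wrist")
for n,i in zip("abw",(a,b,w)): np.save(f"{n}0.npy",i)
cv2.imwrite("pics/a0.png",cv2.resize(a,(800,600))); cv2.imwrite("pics/b0.png",cv2.resize(b,(800,600)))
for n in("scene","side","wrist"):print(n,camera_model(n))
E
```

```text
{'clock': np.float64(0.0), 'qpos': array([ 1.226,  0.522, -0.036,  1.6  ,  0.021,  1.021, -0.113]), 'qd': array([ 0.   , -0.001, -0.001, -0.001, -0.002,  0.   ,  0.001]), 'joint_efforts': array([-2.0000e-03, -9.2711e+01,  1.9790e+00, -3.6994e+01,  1.8000e-02,
        8.0000e-03,  0.0000e+00]), 'position': array([ 0.169, -0.601,  0.213]), 'tool_rot': array([-3.14 ,  0.   ,  0.275]), 'force': array([ 0.328, -0.123,  0.362]), 'moment': array([-0.005, -0.01 ,  0.023]), 'finger_force': np.float64(0.0), 'grip_width': np.float64(0.085)}
scene {'vfov': 55.715932240224056, 'cx': 251.1011225547271, 'cy': 191.49802568209375, 'k1': -0.060990902089741054, 'R': array([[-0.65912132, -0.75187712, -0.01548821],
       [-0.56833082,  0.51149452, -0.64449471],
       [ 0.49250296, -0.41599777, -0.76445189]]), 't': array([0.41291311, 0.34819466, 1.00706878])}
side {'vfov': 50.15778408473831, 'cx': 253.23553694840982, 'cy': 187.97365694459077, 'k1': -0.04178481798826247, 'R': array([[-0.8262226 , -0.56320902,  0.01232117],
       [-0.36908943,  0.52466849, -0.76713491],
       [ 0.42559277, -0.63837182, -0.64136746]]), 't': array([0.4528878 , 0.25260127, 1.10382481])}
wrist {'vfov': 65.72685858047521, 'cx': 254.642110929536, 'cy': 190.45487565332203, 'k1': -0.024958143447772856, 'T_tool_cam': array([[ 6.83983722e-04, -9.48078367e-01, -3.18036070e-01,
         8.20844102e-02],
       [ 9.99999766e-01,  6.42066965e-04,  2.36620213e-04,
        -3.75421815e-04],
       [-2.01340505e-05, -3.18036157e-01,  9.48078584e-01,
        -1.61055753e-01],
       [ 0.00000000e+00,  0.00000000e+00,  0.00000000e+00,
         1.00000000e+00]])}
```

View pics/a0.png

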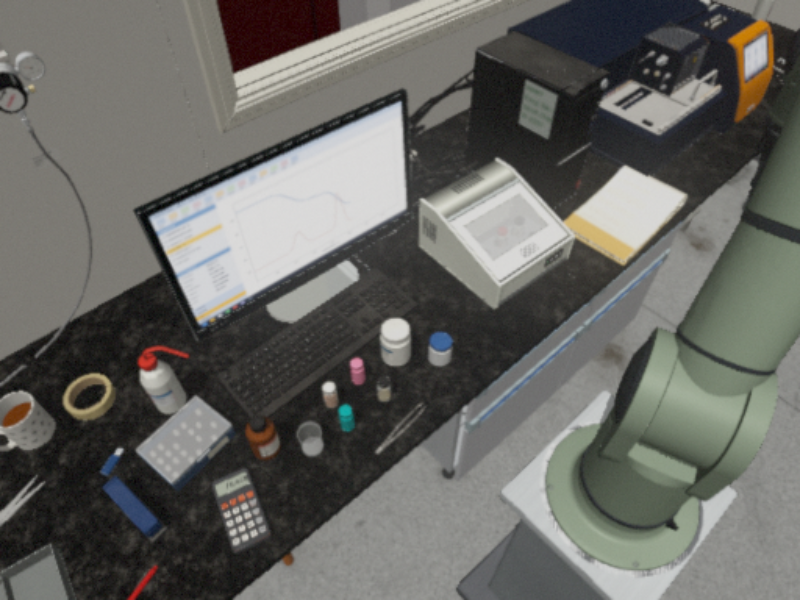

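View pics/b0.png

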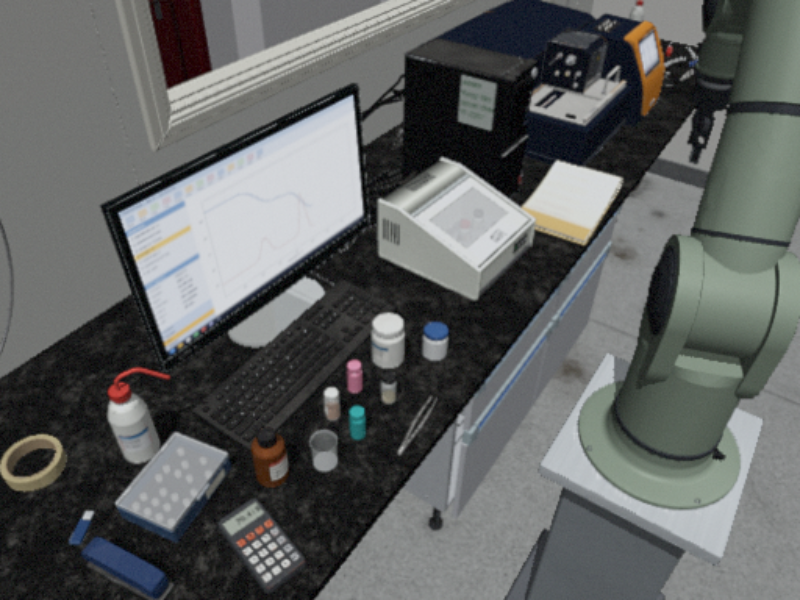

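The scene view (800x600 px) shows the conditioner at about (497,232). The candidates are four small vials: white cap (330,393), pink (357,370), turquoise (346,416) and dark cap (384,388). Pink and turquoise are excluded, so the spares should be the white-capped and dark-capped ones. I'll confirm that in an enlarged crop.

```bash
python3 - <<'E'
from h import *
a=np.load("a0.npy");b=np.load("b0.npy")
r=lambda i,x,y,w,h:cv2.resize(i[y:y+h,x:x+w],(400,300),interpolation=cv2.INTER_CUBIC)
im=np.vstack([np.hstack([r(a,262,97,120,90+9-9),r(b,236,95,120,90+6-6)]),np.hstack([r(a,190,215,100,75),r(b,190,215,100,75)])])
cv2.imwrite("pics/c0.png",im)
E
```

```text
(no output)
```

View pics/c0.png

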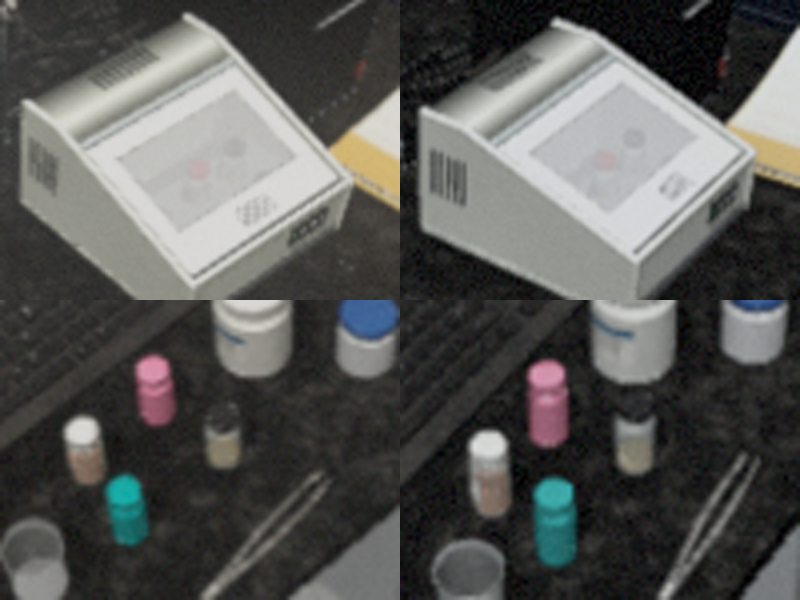

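The crop confirms it: the spares are clear glass, one with a white cap (crop 83,427) and one with a black cap (222,412). Their lookalikes are solid pink and turquoise. Next I'll measure positions.

```bash
cat > m.py <<'E'
from h import *
A=cam("scene");B=cam("side")
pa=lambda x,y:(262+x/3.3333,97+y/3.3333); pb=lambda x,y:(236+x/3.3333,95+y/3.3333)
va=lambda x,y:(190+x/4,215+y/4)
def tri(p,q):
    o1,d1=ray(A,*p);o2,d2=ray(B,*q)
    s=np.linalg.lstsq(np.c_[d1,-d2],o2-o1,rcond=None)[0]; x,y=o1+d1*s[0],o2+d2*s[1]
    return (x+y)/2,np.linalg.norm(x-y)
for n,p,q,z in [("FL",pa(195,284),pb(237,263),.081),("FR",pa(353,180),pb(355,150),.081),("BL",pa(24,103),pb(22,108),.15),("BR",pa(187,15),pb(157,22),.15),
  ("white",va(83,127),va(89,141),.061),("black",va(223,111),va(236,100),.061)]:
    print(n,np.round(plane(A,*p,z),4),np.round(plane(B,*q,z),4),*np.round(tri(p,q)[0],4),round(tri(p,q)[1],4))
E
python3 m.py
```

```text
FL [ 0.4405 -0.1506  0.081 ] [ 0.4358 -0.1434  0.081 ] 0.4454 -0.1606 0.0672 0.0039
FR [ 0.4264 -0.3945  0.081 ] [ 0.4264 -0.395   0.081 ] 0.4259 -0.3935 0.082 0.0
BL [ 0.7036 -0.1573  0.15  ] [ 0.706  -0.1633  0.15  ] 0.6948 -0.1483 0.161 0.0011
BR [ 0.6917 -0.4063  0.15  ] [ 0.6885 -0.4046  0.15  ] 0.6904 -0.406 0.1497 0.0024
white [0.4971 0.2737 0.061 ] [0.495  0.2747 0.061 ] 0.4972 0.2732 0.059 0.0018
black [0.4376 0.1858 0.061 ] [0.4354 0.1874 0.061 ] 0.4383 0.1846 0.0576 0.0019
```

```bash
cat >> m.py <<'E'
print('press',plane(A,*pa(257,210),.09),plane(B,*pb(275,186),.09))
c=np.array([.565,-.277]);y=-.048;R=np.array([[np.cos(y),-np.sin(y)],[np.sin(y),np.cos(y)]])
for p in [(-131.5,126),(-131.5,-126),(131.5,126),(131.5,-126)]: print(c+R@np.array(p)/1e3)
print('press model',c+R@[-.107,0])
ob={'pink':(plane(A,*va(153,65),.061),13.5),'turq':(plane(A,*va(125,185),.061),13.5),
 'bigjar':(plane(A,396*.64,327*.64,.092),31),'jar':(plane(A,441*.64,340*.64,.062),24),'beaker':(plane(A,310*.64,428*.64,.058),22.5),'bottle':(plane(A,259*.64,424*.64,.105),26.5),
 'white':(np.array([.496,.274,0]),13.5),'black':(np.array([.437,.186,0]),13.5)}
for k,v in ob.items(): print(k,np.round(v[0],3))
for n in('white','black'):
  for a in np.arange(-1.5,1.6,.25):
    P=ob[n][0][:2]; u=np.array([-np.sin(a),np.cos(a)]);w=np.array([u[1],-u[0]]);m=9
    for k,(X,r) in ob.items():
      if k==n: continue
      for s in(-1,1):
        for g in np.linspace(20,40,9):
          for h in np.linspace(-13,13,7): m=min(m,np.hypot(*(P+(u*s*g+w*h)/1e3-X[:2]))-r/1e3)
    print(n,'yaw %.2f clear %.1f mm'%(a,m*1e3))
E
python3 m.py | tail -n +7
```

```text
press [ 0.46214144 -0.27150789  0.09      ] [ 0.46093459 -0.27027375  0.09      ]
[ 0.43969714 -0.14483555]
[ 0.42760578 -0.3965453 ]
[ 0.70239422 -0.1574547 ]
[ 0.69030286 -0.40916445]
press model [ 0.45812324 -0.27186597]
pink [0.506 0.199 0.061]
turq [0.437 0.281 0.061]
bigjar [0.5   0.1   0.092]
jar [0.431 0.038 0.062]
beaker [0.45  0.354 0.058]
bottle [0.492 0.427 0.105]
white [0.496 0.274 0.   ]
black [0.437 0.186 0.   ]
white yaw -1.50 clear 4.7 mm
white yaw -1.25 clear 4.5 mm
white yaw -1.00 clear 11.5 mm
white yaw -0.75 clear 21.0 mm
white yaw -0.50 clear 24.3 mm
white yaw -0.25 clear 20.1 mm
white yaw 0.00 clear 21.4 mm
white yaw 0.25 clear 21.4 mm
white yaw 0.50 clear 20.1 mm
white yaw 0.75 clear 12.4 mm
white yaw 1.00 clear 5.0 mm
white yaw 1.25 clear 4.3 mm
white yaw 1.50 clear 5.6 mm
black yaw -1.50 clear 15.8 mm
black yaw -1.25 clear 15.7 mm
black yaw -1.00 clear 14.5 mm
black yaw -0.75 clear 19.1 mm
black yaw -0.50 clear 27.6 mm
black yaw -0.25 clear 36.7 mm
black yaw 0.00 clear 37.0 mm
black yaw 0.25 clear 33.8 mm
black yaw 0.50 clear 34.9 mm
black yaw 0.75 clear 32.6 mm
black yaw 1.00 clear 23.1 mm
black yaw 1.25 clear 16.2 mm
black yaw 1.50 clear 14.4 mm
```

Call:
{"method": "move_arm", "body": {
  "moves": [
    [40,45,0,-0.05],
    [80,90,0,-0.1],
    [120,135,0,-0.15],
    [160,180,0,-0.2],
    [200,225,0,-0.25],
    [240,270,-20,-0.3],
    [270,305,-50,-0.32],
    [286,323,-70,-0.325],
    [292,330,-85,-0.325],
    [292,330,-85,-0.325]
  ],
  "gripper": 0
}}

```text
clock: 1.4
position: [0.4609, -0.2716, 0.1276]
tool_rot: [-3.141, 0.002, -0.05]
force: [-0.7, 0.4, 0.8]
grip_width: -0.0003
finger_force: 0.0
```

Call:
{"method": "move_arm", "body": {
  "moves": [
    [0,0,-6,0],
    [0,0,-12,0],
    [0,0,-17,0],
    [0,0,-20,0],
    [0,0,-22,0],
    [0,0,-24,0],
    [0,0,-24,0]
  ]
}}

```text
clock: 2.28
position: [0.4616, -0.2715, 0.1043]
tool_rot: [-3.142, 0.0, -0.05]
force: [-0.5, -0.0, -0.2]
grip_width: 0.0
finger_force: 0.0
```

Call:
{"method": "move_arm", "body": {
  "moves": [
    [0,0,-2,0],
    [0,0,-4,0],
    [0,0,-4,0]
  ]
}}

```text
clock: 2.65
position: [0.4615, -0.2715, 0.1002]
tool_rot: [-3.141, 0.0, -0.05]
force: [-0.1, 0.2, 0.1]
grip_width: -0.0001
finger_force: 0.0
```

Call:
{"method": "move_arm", "body": {
  "moves": [
    [0,0,-2,0],
    [0,0,-4,0],
    [0,0,-4,0]
  ]
}}

```text
clock: 3.02
position: [0.4615, -0.2715, 0.0962]
tool_rot: [-3.141, 0.0, -0.05]
force: [0.6, 0.9, 0.1]
grip_width: 0.0001
finger_force: 0.0
```

```bash
python3 - <<'E'
from h import *
print(bot.tip_extent)
b=grab_frame("side");a=grab_frame("scene")
r=lambda i,x,y,w,h:cv2.resize(i[y:y+h,x:x+w],(400,300),interpolation=cv2.INTER_CUBIC)
cv2.imwrite("pics/c1.png",np.hstack([r(a,262,97,120,90),r(b,236,95,120,90)]))
E
```

```text
0.014
```

View pics/c1.png

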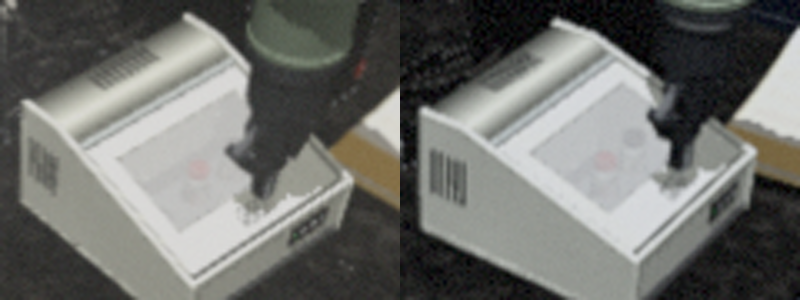

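The picture shows the closed fingertips right on the ribbed strip (crop 258,205) with a shadow beside them, and no force registers yet. I'll press in small steps.

Call:
{"method": "move_arm", "body": {
  "moves": [
    [0,0,-2,0],
    [0,0,-2,0]
  ]
}}

```text
clock: 3.38
position: [0.4615, -0.2715, 0.0942]
tool_rot: [-3.141, 0.0, -0.05]
force: [-0.3, -0.3, 0.3]
grip_width: 0.0001
finger_force: 0.0
```

Call:
{"method": "move_arm", "body": {
  "moves": [
    [0,0,-2,0],
    [0,0,-2,0]
  ]
}}

```text
clock: 3.62
position: [0.4615, -0.2715, 0.0923]
tool_rot: [-3.142, 0.0, -0.05]
force: [1.3, 0.4, -1.3]
grip_width: 0.0001
finger_force: 0.0
```

```bash
python3 - <<'E'
from h import *
for i in range(4):
    b=grab_frame("side"); s=monitor.observe(); print(s["clock"],s["force"],s["position"],s["joint_efforts"][:4])
a=grab_frame("scene")
r=lambda i,x,y,w,h:cv2.resize(i[y:y+h,x:x+w],(400,300),interpolation=cv2.INTER_CUBIC)
cv2.imwrite("pics/c2.png",np.hstack([r(a,312,127,80,60),r(b,286,125,80,60)]))
E
```

```text
3.675 [-0.37570476 -0.68838361 -0.26534717] [ 0.46154171 -0.27152016  0.09232512] [-4.37117778e-03 -8.47012210e+01  1.42419744e+00 -2.64461857e+01]
3.725 [-0.92861443 -0.0447041   0.51896978] [ 0.46154479 -0.27155893  0.09235683] [-6.52162533e-03 -8.47313476e+01  1.42350756e+00 -2.64692295e+01]
3.775 [-0.65875269  0.09989692 -0.15757919] [ 0.46157272 -0.27156373  0.09240681] [-5.04894240e-03 -8.47677898e+01  1.42342687e+00 -2.64929134e+01]
3.825 [-0.31492203 -0.42400678 -0.64288983] [ 0.46158261 -0.27154748  0.0924081 ] [-2.62856374e-03 -8.47987461e+01  1.42406132e+00 -2.65107644e+01]
```

View pics/c2.png

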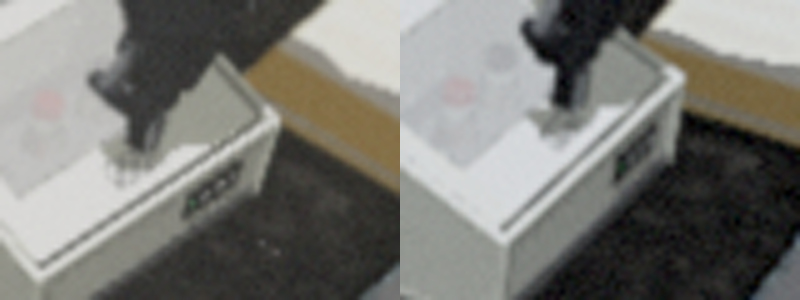

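```bash
python3 - <<'E'
from h import *
A=cam("scene");B=cam("side")
for z in(.078,.0923): print(z,[(proj(C,[.4616,-.2715,z])-o)*5 for C,o in((A,[312,127]),(B,[286,125]))])
# strip surface centre at model height
for z in(.07,.08,.09): print(z,plane(A,312+128/5,127+172/5,z))
E
```

```text
0.078 [array([133.26289824, 177.37870827]), array([160.50489249, 142.10383499])]
0.0923 [array([136.63620547, 163.09931579]), array([162.83807682, 125.10933118])]
0.07 [ 0.47188115 -0.28002429  0.07      ]
0.08 [ 0.46653209 -0.27109167  0.08      ]
0.09 [ 0.46118303 -0.26215906  0.09      ]
```

The tip seems to be still above the surface: its shadow is offset from it. I'll keep going down.

Call:
{"method": "move_arm", "body": {
  "moves": [
    [0,0,-2,0],
    [0,0,-3,0],
    [0,0,-3,0]
  ]
}}

```text
clock: 4.25
position: [0.4615, -0.2715, 0.0893]
tool_rot: [-3.141, 0.0, -0.05]
force: [0.0, -0.5, 0.3]
grip_width: 0.0
finger_force: 0.0
```

Call:
{"method": "move_arm", "body": {
  "moves": [
    [0,0,-1,0],
    [0,0,-2,0],
    [0,0,-2,0]
  ]
}}

```text
clock: 4.62
position: [0.4615, -0.2715, 0.0873]
tool_rot: [-3.141, 0.0, -0.05]
force: [0.4, 0.4, 0.3]
grip_width: 0.0002
finger_force: 0.0
```

Call:
{"method": "move_arm", "body": {
  "moves": [
    [0,0,-2,0],
    [0,0,-3,0],
    [0,0,-3,0]
  ]
}}

```text
clock: 5.0
position: [0.4615, -0.2716, 0.0843]
tool_rot: [-3.142, 0.0, -0.05]
force: [0.2, -0.0, -0.5]
grip_width: 0.0003
finger_force: 0.0
```

```bash
python3 - <<'E'
from h import *
F=[]
for i in range(3):
    w=grab_frame("wrist"); F.append(monitor.observe()["force"])
print(np.mean(F,0))
b=grab_frame("side")
cv2.imwrite("pics/c3.png",np.hstack([cv2.resize(w,(400,300)),cv2.resize(b[125:185,286:366],(400,300),interpolation=cv2.INTER_CUBIC)]))
E
```

```text
[-0.59337033  0.01663856  0.37210232]
```

View pics/c3.png

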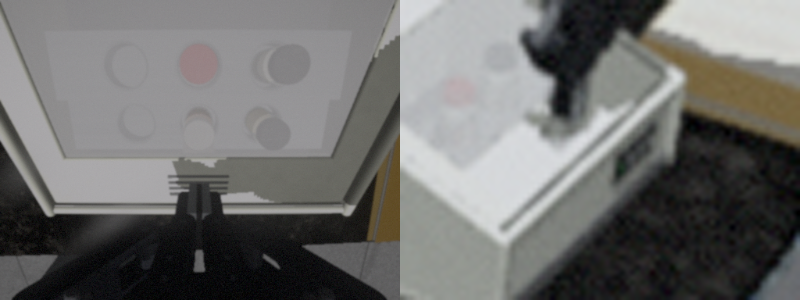

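The wrist view shows the fingers over the ribs (200,185), with no contact force yet. Through the pane the left column looks vacant at (137,121) and (128,66), which I'll check once the door is open. I'll keep pressing in small steps.

Call:
{"method": "move_arm", "body": {
  "moves": [
    [0,0,-1,0],
    [0,0,-2,0],
    [0,0,-2,0]
  ]
}}

```text
clock: 5.58
position: [0.4615, -0.2715, 0.0823]
tool_rot: [-3.141, 0.0, -0.05]
force: [1.3, -0.8, -0.1]
grip_width: -0.0001
finger_force: 0.0
```

Call:
{"method": "move_arm", "body": {
  "moves": [
    [0,0,-1,0],
    [0,0,-2,0],
    [0,0,-2,0]
  ]
}}

```text
clock: 5.95
position: [0.4615, -0.2715, 0.0803]
tool_rot: [-3.142, 0.0, -0.05]
force: [-0.1, 0.4, 0.4]
grip_width: 0.0001
finger_force: 0.0
```

Call:
{"method": "move_arm", "body": {
  "moves": [
    [0,0,-1,0],
    [0,0,-2,0],
    [0,0,-2,0]
  ]
}}

```text
clock: 6.32
position: [0.4615, -0.2715, 0.0783]
tool_rot: [-3.142, 0.0, -0.05]
force: [0.7, -0.2, -0.1]
grip_width: -0.0
finger_force: 0.0
```

```bash
python3 - <<'E'
from h import *
s=monitor.observe(); s0=dict(s); s0["position"]=np.array([.4615,-.2716,.0843]); C=cam("wrist",s0)
for p in((53,212),(347,211)): print(plane(C,p[0]*1.28,p[1]*1.28,.081))
print([proj(C,[.4615,-.2716,z])/1.28 for z in(.0703,.0843,.0943)])
w=grab_frame("wrist");b=grab_frame("side");print(monitor.observe()["force"])
cv2.imwrite("pics/c4.png",np.hstack([cv2.resize(w[190:310,180:340],(400,300),interpolation=cv2.INTER_CUBIC),cv2.resize(b[125:185,286:366],(400,300),interpolation=cv2.INTER_CUBIC)]))
E
```

```text
[ 0.43884933 -0.14842415  0.081     ]
[ 0.42774361 -0.39281699  0.081     ]
[array([199.36487917, 175.41449294]), array([199.38963437, 183.1675474 ]), array([199.40966599, 189.44561018])]
[ 0.06884511  0.08972709 -0.62950081]
```

View pics/c4.png

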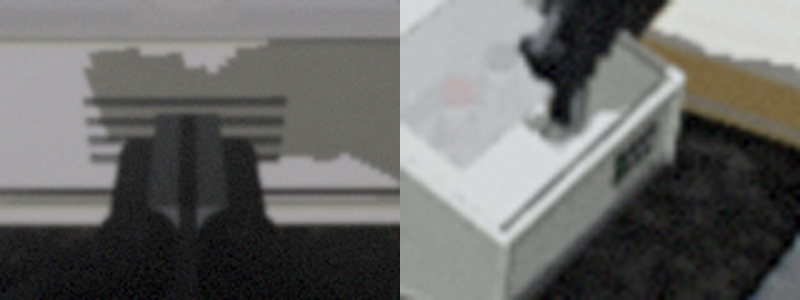

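Call:
{"method": "move_arm", "body": {
  "moves": [
    [0,0,-1,0],
    [0,0,-2,0],
    [0,0,-2,0]
  ]
}}

```text
clock: 6.8
position: [0.4615, -0.2715, 0.0763]
tool_rot: [-3.142, 0.0, -0.05]
force: [0.1, -1.0, 0.3]
grip_width: 0.0002
finger_force: 0.0
```

Call:
{"method": "move_arm", "body": {
  "moves": [
    [0,0,-1,0],
    [0,0,-2,0],
    [0,0,-2,0]
  ]
}}

```text
clock: 7.18
position: [0.4616, -0.2716, 0.0744]
tool_rot: [3.142, -0.0, -0.05]
force: [0.7, 0.3, 2.8]
grip_width: 0.0001
finger_force: 1.3
```

Call:
{"method": "move_arm", "body": {
  "moves": [
    [0,0,-1,0],
    [0,0,-2,0],
    [0,0,-2,0]
  ]
}}

```text
clock: 7.55
position: [0.4617, -0.2716, 0.0724]
tool_rot: [3.142, -0.0, -0.05]
force: [0.7, 0.6, 4.2]
grip_width: 0.0002
finger_force: 1.9
```

Contact comes at TCP z of about 0.0755, so the shut fingertips end about 15 mm behind the TCP rather than ahead of it. I'll allow for that in the grasps, and now press about 9.5 mm in total.

Call:
{"method": "move_arm", "body": {
  "moves": [
    [0,0,-2,0],
    [0,0,-4,0],
    [0,0,-6,0],
    [0,0,-6,0],
    [0,0,-6,0]
  ]
}}

```text
clock: 8.18
position: [0.4614, -0.2715, 0.0663]
tool_rot: [-3.141, 0.0, -0.05]
force: [-0.7, 0.3, 4.5]
grip_width: -0.0001
finger_force: 1.9
```

Call:
{"method": "move_arm", "body": {
  "moves": [
    [-30,0,45,0],
    [-70,0,90,0],
    [-110,0,120,0],
    [-115,0,150,0],
    [-115,0,190,0],
    [-115,0,220,0],
    [-115,0,220,0],
    [-115,0,220,0],
    [-115,0,220,0]
  ],
  "gripper": 0.6
}}

```text
clock: 9.3
position: [0.3461, -0.2713, 0.2855]
tool_rot: [-3.141, 0.002, -0.05]
force: [0.5, 0.6, 0.3]
grip_width: 0.0511
finger_force: 0.0
```

Call:
{"method": "move_arm", "body": {
  "moves": [
    [10,0,0,0],
    [20,0,10,0],
    [20,0,10,0],
    [20,0,10,0],
    [20,0,10,0],
    [20,0,10,0],
    [20,0,10,0],
    [20,0,10,0]
  ]
}}

```text
clock: 10.3
position: [0.3666, -0.2716, 0.2964]
tool_rot: [-3.142, -0.0, -0.05]
force: [0.1, 0.2, -0.5]
grip_width: 0.0512
finger_force: 0.0
```

```bash
python3 - <<'E'
from h import *
import pickle
s=monitor.observe(); w=grab_frame("wrist");a=grab_frame("scene");b=grab_frame("side")
np.save("w1.npy",w);pickle.dump(s,open("w1.pkl","wb"))
cv2.imwrite("pics/c5.png",np.hstack([cv2.resize(w,(480,360)),np.vstack([cv2.resize(i[70:190,y:y+160],(320,180)) for i,y in((a,240),(b,220))])]))
C=cam("wrist",s);c=np.array([.565,-.277]);y=-.048;R=np.array([[np.cos(y),-np.sin(y)],[np.sin(y),np.cos(y)]])
for i in range(6):
  q=c+R@[(-.065,-.015)[i//3],.058*(1-i%3)]; print(i,np.round(q,4),[np.round(proj(C,[*q,z])*480/512) for z in((.036,.052)[i//3],(.077,.093)[i//3])])
E
```

```text
0 [ 0.5029 -0.2159] [array([194.,  47.]), array([189.,  42.])]
1 [ 0.5001 -0.2739] [array([236.,  46.]), array([236.,  42.])]
2 [ 0.4973 -0.3318] [array([278.,  46.]), array([282.,  42.])]
3 [ 0.5528 -0.2183] [array([190.,   2.]), array([184.,  -8.])]
4 [ 0.55   -0.2763] [array([236.,   2.]), array([235.,  -8.])]
5 [ 0.5472 -0.3342] [array([281.,   2.]), array([286.,  -8.])]
```

View pics/c5.png

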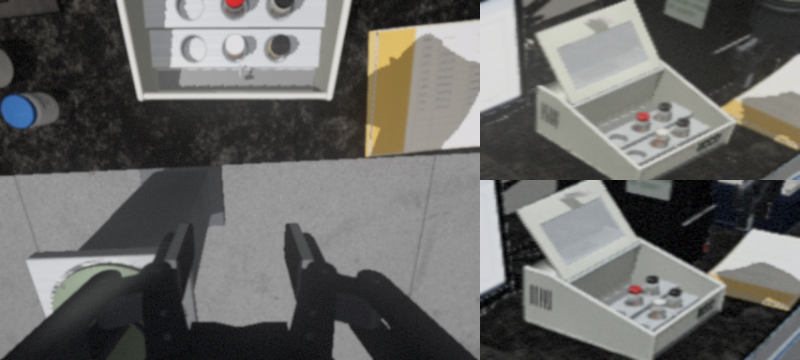

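The door is fully open. The wrist view shows pockets 0 and 3 (left column, at (194,48) and (190,5)) empty, and the other four hold red, black, white and black caps. Now I'll go to the black-capped spare.

Call:
{"method": "move_arm", "body": {
  "moves": [
    [10,50,0,0],
    [20,100,0,0],
    [28,150,0,0],
    [36,200,0,0],
    [44,250,0,0],
    [50,300,-20,0],
    [55,350,-50,0],
    [60,400,-90,0],
    [66,440,-130,0],
    [70,457,-165,0],
    [70,458,-176,0],
    [70,458,-176,0]
  ],
  "gripper": 0.6
}}

```text
clock: 11.95
position: [0.4364, 0.1857, 0.1205]
tool_rot: [3.141, 0.001, -0.051]
force: [0.6, -0.9, -0.1]
grip_width: 0.0512
finger_force: 0.0
```

```bash
cat > v.py <<'E'
from h import *
import pickle,sys
n=sys.argv[1]
s=monitor.observe(); w=grab_frame("wrist");np.save(n+".npy",w);pickle.dump(s,open(n+".pkl","wb"))
C=cam("wrist",s);print(s["position"],s["tool_rot"])
for X in([.4365,.1865],[.496,.274],s["position"][:2]): print([np.round(proj(C,[*X,z])*600/512) for z in(0,.061)])
cv2.imwrite(f"pics/{n}.png",cv2.resize(w,(600,450),interpolation=cv2.INTER_CUBIC))
E
python3 v.py d1
```

```text
[0.436387   0.18567978 0.12046451] [ 3.14084311e+00  7.29843552e-04 -5.05560404e-02]
[array([298., 209.]), array([298., 234.])]
[array([184., 142.]), array([154., 152.])]
[array([299., 209.]), array([299., 234.])]
```

View pics/d1.png

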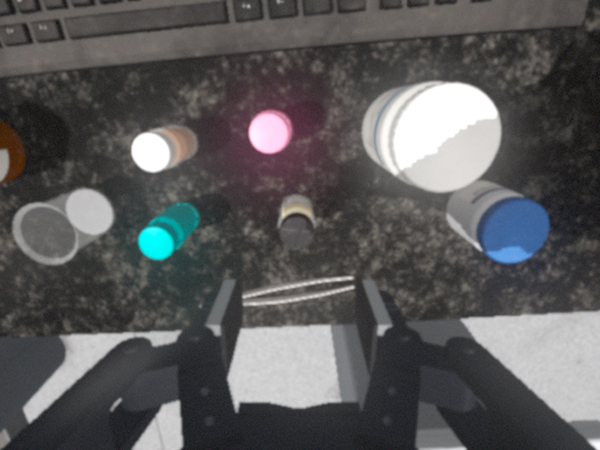

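The wrist view shows the black cap at (297,232) against a predicted (298,234), so the position is good to about 1 mm. The white cap at (152,151) also fits. Going down.

Call:
{"method": "move_arm", "body": {
  "moves": [
    [0,1,-35,0],
    [1,1,-70,0],
    [1,1,-95,0],
    [1,1,-104,0],
    [1,1,-110,0],
    [1,1,-111,0],
    [1,1,-111,0]
  ]
}}

```text
clock: 12.88
position: [0.438, 0.1875, 0.01]
tool_rot: [-3.141, -0.001, -0.051]
force: [-0.7, 0.6, -0.1]
grip_width: 0.0512
finger_force: 0.0
```

Call:
{"method": "move_arm", "body": {
  "moves": [
    [0,0,0,0],
    [0,0,0,0],
    [0,0,0,0],
    [0,0,0,0]
  ],
  "gripper": 0.2,
  "newtons": 20
}}

```text
clock: 13.38
position: [0.4378, 0.1875, 0.0098]
tool_rot: [-3.141, -0.001, -0.05]
force: [-1.4, -0.1, 7.3]
grip_width: 0.0259
finger_force: 20.0
```

```bash
python3 v.py d2; python3 - <<'E'
from h import *
b=np.load("d2.npy"); w=cv2.resize(b,(400,300))
s=grab_frame("side"); cv2.imwrite("pics/d2.png",np.hstack([w,cv2.resize(s[195:285,190:310],(400,300),interpolation=cv2.INTER_CUBIC)]))
E
```

```text
[0.43783278 0.18754624 0.00977267] [-3.14133815e+00 -5.92888415e-04 -5.02610275e-02]
[array([301., 269.]), array([302., 340.])]
[array([119., 167.]), array([ 29., 198.])]
[array([299., 266.]), array([299., 337.])]
```

View pics/d2.png

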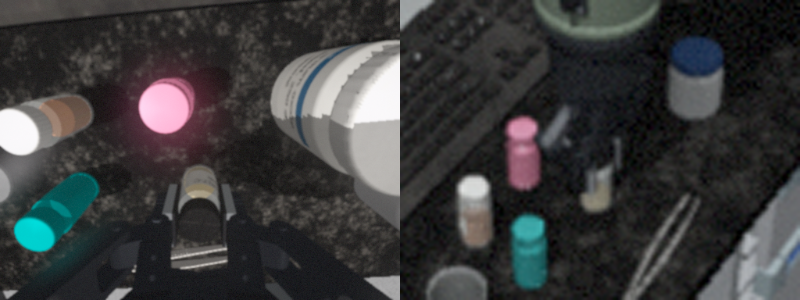

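The wrist view shows the black-capped vial between the pads at (200,205), and the side view shows it held at mid-height with the neighbours untouched. Picture viewing is used up, so I'll go by numbers from here. Lifting and carrying it over.

Call:
{"method": "move_arm", "body": {
  "moves": [
    [0,0,20,0],
    [0,0,60,0],
    [0,0,110,0],
    [2,-20,155,0],
    [6,-60,180,0],
    [11,-110,190,0],
    [16,-160,190,0],
    [20,-210,190,0],
    [24,-260,190,0],
    [28,-310,190,0],
    [31,-360,190,0],
    [32,-395,190,0]
  ]
}}

```text
clock: 14.98
position: [0.4692, -0.2098, 0.1995]
tool_rot: [3.141, 0.0, -0.052]
force: [0.6, 1.0, 0.1]
grip_width: 0.0261
finger_force: 20.0
```

Call:
{"method": "move_arm", "body": {
  "moves": [
    [0,-10,0,0],
    [0,-10,0,0]
  ]
}}

```text
clock: 15.22
position: [0.4694, -0.2174, 0.1993]
tool_rot: [-3.141, 0.0, -0.051]
force: [0.4, 0.5, 0.0]
grip_width: 0.0259
finger_force: 20.0
```

```bash
cat > p.py <<'E'
from h import *
import pickle,sys
n=sys.argv[1]
s=monitor.observe(); w=grab_frame("wrist");np.save(n+".npy",w);pickle.dump(s,open(n+".pkl","wb"))
C=cam("wrist",s);print(s["position"],s["tool_rot"],s["grip_width"],s["finger_force"])
c=np.array([.565,-.277]);y=-.048;R=np.array([[np.cos(y),-np.sin(y)],[np.sin(y),np.cos(y)]])
g=cv2.cvtColor(w,cv2.COLOR_BGR2GRAY); hsv=cv2.cvtColor(w,cv2.COLOR_BGR2HSV)
for i in (0,3):
  z=(.036,.052)[i//3]; q=c+R@[(-.065,-.015)[i//3],.058]; u,v=proj(C,[*q,z]); r=C["f"]*.017/(C["R"]@[*q,z]+C["t"])[2]
  x0,y0=int(u-1.8*r),max(0,int(v-1.8*r)); S=g[y0:int(v+1.8*r),max(x0,0):int(u+1.8*r)]
  h=cv2.HoughCircles(cv2.resize(S,None,fx=3,fy=3,interpolation=cv2.INTER_CUBIC),cv2.HOUGH_GRADIENT_ALT,1.5,20,param1=80,param2=.4,minRadius=int(2.4*r),maxRadius=int(3.6*r))
  print(i,'model',np.round(q,4),'px',u,v,'r',r)
  if h is not None:
    for a in h.reshape(-1,h.shape[-1])[:4]: print('  circ',a[:2]/3+[max(x0,0),y0],a[2]/3,plane(C,*(a[:2]/3+[max(x0,0),y0]),z))
m=((hsv[...,0]<8)|(hsv[...,0]>172))&(hsv[...,1]>140)&(hsv[...,2]>90)
k,l,st,ce=cv2.connectedComponentsWithStats(m.astype(np.uint8))
for j in range(1,k):
  if st[j,4]>60: print('red',ce[j],st[j,4],plane(C,*ce[j],.093),'cell4',c+R@[-.015,0])
E
python3 p.py e1
```

```text
[ 0.46940472 -0.21741087  0.19933265] [-3.14131543e+00  2.11507344e-04 -5.08310293e-02] 0.025946744318627854 19.990667207166553
0 model [ 0.5029 -0.2159] px 252.16185431797388 137.94574360295408 r 15.642603403686142
  circ [251.  140.5] 16.244162 [ 0.5001473  -0.21453613  0.036     ]
3 model [ 0.5528 -0.2183] px 251.78531545353775 89.52823980224159 r 17.30818121032729
  circ [250.   91.5] 18.987488 [ 0.55103873 -0.21648907  0.052     ]
  circ [250.   91.5] 16.062967 [ 0.55103873 -0.21648907  0.052     ]
red [317.07917384  91.66437177] 581 [ 0.54815049 -0.27450585  0.093     ] cell4 [ 0.55001728 -0.27628028]
```

The circles on both pockets and the red neighbour cap all show the same shift of about (-2, +1.6) mm. Pocket 3 is therefore at (0.551, -0.2166) and pocket 0 at (0.5005, -0.2144). Lowering into pocket 3.

Call:
{"method": "move_arm", "body": {
  "moves": [
    [30,1,0,0],
    [65,1,0,0],
    [81,1,-20,0],
    [81,1,-50,0],
    [81,1,-80,0],
    [81,1,-105,0],
    [81,1,-120,0],
    [81,1,-126,0],
    [81,1,-126,0]
  ]
}}

```text
clock: 16.4
position: [0.5508, -0.2162, 0.0737]
tool_rot: [-3.142, -0.0, -0.05]
force: [0.7, 0.2, -0.0]
grip_width: 0.0261
finger_force: 20.0
```

Call:
{"method": "move_arm", "body": {
  "moves": [
    [1,0,-5,0],
    [1,0,-10,0],
    [1,0,-15,0],
    [1,0,-15,0]
  ]
}}

```text
clock: 16.9
position: [0.5513, -0.2165, 0.058]
tool_rot: [-3.141, 0.001, -0.05]
force: [0.2, 0.0, -0.7]
grip_width: 0.0259
finger_force: 20.0
```

Call:
{"method": "move_arm", "body": {
  "moves": [
    [0,0,-5,0],
    [0,0,-10,0],
    [0,0,-13,0],
    [0,0,-13,0]
  ]
}}

```text
clock: 17.4
position: [0.5514, -0.2165, 0.0451]
tool_rot: [-3.141, 0.0, -0.05]
force: [-0.0, 0.5, -0.6]
grip_width: 0.0259
finger_force: 20.0
```

Call:
{"method": "move_arm", "body": {
  "moves": [
    [0,0,-1,0],
    [0,0,-2,0],
    [0,0,-2,0]
  ]
}}

```text
clock: 17.77
position: [0.5516, -0.2165, 0.0434]
tool_rot: [-3.142, -0.0, -0.05]
force: [-0.8, 0.2, -1.1]
grip_width: 0.0259
finger_force: 20.0
```

Call:
{"method": "move_arm", "body": {
  "moves": [
    [0,0,-1,0],
    [0,0,-2,0],
    [0,0,-2,0]
  ]
}}

```text
clock: 18.15
position: [0.5518, -0.2167, 0.0418]
tool_rot: [3.141, -0.001, -0.05]
force: [-1.3, 0.0, 8.4]
grip_width: 0.026
finger_force: 20.7
```

The vial is on the floor at exactly the expected height. Releasing and lifting.

Call:
{"method": "move_arm", "body": {
  "moves": [
    [0,0,0,0],
    [0,0,0,0],
    [0,0,0,0],
    [0,0,10,0],
    [0,0,40,0],
    [0,0,90,0],
    [0,0,140,0],
    [-20,0,160,0],
    [-60,0,165,0],
    [-82,0,160,0],
    [-82,0,158,0],
    [-82,0,158,0]
  ],
  "gripper": 0.47
}}

```text
clock: 19.65
position: [0.4703, -0.2165, 0.1998]
tool_rot: [3.142, -0.001, -0.05]
force: [0.2, -0.6, 0.1]
grip_width: 0.0399
finger_force: 0.0
```

```bash
cat > chk.py <<'E'
from h import *
import pickle,sys
s=pickle.load(open(sys.argv[1]+".pkl","rb")); w=np.load(sys.argv[1]+".npy"); C=cam("wrist",s)
g=cv2.cvtColor(w,cv2.COLOR_BGR2GRAY)
c=np.array([.563,-.2755]);y=-.048;R=np.array([[np.cos(y),-np.sin(y)],[np.sin(y),np.cos(y)]])
for i in range(6):
  q=c+R@[(-.065,-.015)[i//3],.058*(1-i%3)];z=(.077,.093)[i//3];u,v=proj(C,[*q,z]); r=C["f"]*.012/(C["R"]@[*q,z]+C["t"])[2]
  x0,y0=max(0,int(u-2*r)),max(0,int(v-2*r)); S=g[y0:int(v+2*r),x0:int(u+2*r)]
  h=cv2.HoughCircles(cv2.resize(S,None,fx=4,fy=4,interpolation=cv2.INTER_CUBIC),cv2.HOUGH_GRADIENT_ALT,1.5,10,param1=60,param2=.3,minRadius=int(3.2*r),maxRadius=int(5*r))
  print(i,np.round([u,v,r],1),'px colour',w[int(v),int(u)], [] if h is None else [(np.round(a[:3]/4+[x0,y0,0],1),np.round((plane(C,*(a[:2]/4+[x0,y0]),z)[:2]-q)*1e3,1)) for a in h.reshape(-1,h.shape[-1])[:2]])
E
python3 p.py f1; python3 chk.py f1
```

```text
[ 0.47026564 -0.2164676   0.19979287] [ 3.14157271e+00 -7.40486703e-04 -4.99737983e-02] 0.03993413587135651 0.0
0 model [ 0.5029 -0.2159] px 253.05253059181555 138.7674762041117 r 15.605284371138355
  circ [252.  141.5] 16.194168 [ 0.49993704 -0.21464685  0.036     ]
3 model [ 0.5528 -0.2183] px 252.81788454471211 90.54258984373874 r 17.260131380641177
  circ [251.   92.5] 18.155922 [ 0.55104557 -0.21645593  0.052     ]
  circ [251.   92.5] 14.261394 [ 0.55104557 -0.21645593  0.052     ]
red [317.90575916  92.82897033] 573 [ 0.54816506 -0.27436647  0.093     ] cell4 [ 0.55001728 -0.27628028]
0 [251.4 147.4  12.5] px colour [219 216 214] [(array([255.2, 140.4,  13.6]), array([ 6.6, -4.1])), (array([251.5, 142.6,  13.9]), array([ 4.6, -0.4]))]
1 [311.7 147.4  12.5] px colour [156 159 161] [(array([311.9, 147.5,  11.8]), array([-0.1, -0.2]))]
2 [371.6 147.4  12.5] px colour [60 59 60] [(array([368.9, 147.5,  12.9]), array([0.1, 2.7])), (array([362.5, 145.6,  11.5]), array([2.2, 9. ]))]
3 [250.9  93.   14. ] px colour [84 80 83] [(array([250.5,  91. ,  16.1]), array([1.6, 0.3])), (array([250.5,  91. ,  13.5]), array([1.6, 0.3]))]
4 [318.4  93.   14. ] px colour [ 72  69 217] [(array([308.8,  95.9,  15.8]), array([-2. ,  8.3])), (array([315.1,  92.9,  16.5]), array([0.2, 2.8]))]
5 [385.4  93.3  14. ] px colour [67 67 69] [(array([382.1,  94.6,  14.5]), array([-1. ,  2.7]))]
```

Pocket 3 now shows the dark cap, seated and centred. Next, the white-capped spare.

Call:
{"method": "move_arm", "body": {
  "moves": [
    [2,45,10,0],
    [4,95,10,0],
    [6,145,10,0],
    [8,195,10,0],
    [10,245,10,0],
    [13,295,0,0],
    [16,345,0,0],
    [19,395,-10,0],
    [22,440,-40,0],
    [25,475,-65,0],
    [26,491,-80,0],
    [26,491,-80,0]
  ],
  "gripper": 0.6
}}

```text
clock: 21.2
position: [0.4948, 0.2759, 0.1182]
tool_rot: [3.141, 0.002, -0.048]
force: [-0.3, -0.0, 0.2]
grip_width: 0.0509
finger_force: 0.0
```

```bash
python3 - <<'E'
from h import *
s=monitor.observe();w=grab_frame("wrist");C=cam("wrist",s);print(s["position"])
hsv=cv2.cvtColor(w,cv2.COLOR_BGR2HSV);m=((hsv[...,2]>175)&(hsv[...,1]<40)).astype(np.uint8)
print(proj(C,[.4965,.275,.061]),C["f"]*.012/.22)
k,l,st,ce=cv2.connectedComponentsWithStats(m)
for j in range(1,k):
  if st[j,4]>150: print(st[j],ce[j],plane(C,*ce[j],.061))
E
```

```text
[0.49484772 0.27591067 0.11824201]
[256.1382197  198.84531104] 16.211050456733087
[  0  72  23  57 682] [  7.22140762 106.47947214] [0.57566782 0.45085815 0.061     ]
[ 464  162   48  108 3657] [490.41126607 212.78780421] [0.47543278 0.08632526 0.061     ]
[239 181  31  34 788] [253.74746193 198.33883249] [0.49700976 0.27684755 0.061     ]
[  0 200  16  24 226] [  5.37610619 208.74336283] [0.49742219 0.47728522 0.061     ]
[155 214  38  35 990] [173.90606061 230.76363636] [0.47199318 0.34310573 0.061     ]
[  0 245  14  18 171] [  5.49122807 254.07602339] [0.45630865 0.49078117 0.061     ]
[257 294  50  13 193] [278.07253886 301.1865285 ] [0.39859975 0.25992227 0.061     ]
[ 448  309   64   75 2596] [489.33281972 336.31394453] [0.34610627 0.0590055  0.061     ]
[ 196  319  120   30 2641] [256.46611132 332.33510034] [0.36429051 0.28071876 0.061     ]
[ 113  343   42   41 1055] [138.80853081 367.37061611] [0.32505054 0.39855114 0.061     ]
```

Call:
{"method": "move_arm", "body": {
  "moves": [
    [0.5,2,-35,0],
    [0.5,2,-70,0],
    [0.5,2,-95,0],
    [0.5,2,-104,0],
    [0.5,2,-109,0],
    [0.5,2,-110,0],
    [0.5,2,-110,0]
  ]
}}

```text
clock: 22.12
position: [0.4965, 0.2766, 0.0101]
tool_rot: [-3.141, -0.001, -0.05]
force: [-0.2, -0.1, 0.2]
grip_width: 0.051
finger_force: 0.0
```

Call:
{"method": "move_arm", "body": {
  "moves": [
    [0,0,0,0],
    [0,0,0,0],
    [0,0,0,0],
    [0,0,0,0]
  ],
  "gripper": 0.2
}}

```text
clock: 22.62
position: [0.4964, 0.2765, 0.0098]
tool_rot: [-3.141, -0.001, -0.05]
force: [-0.8, -1.2, 7.2]
grip_width: 0.0257
finger_force: 19.7
```

Call:
{"method": "move_arm", "body": {
  "moves": [
    [0,0,20,0],
    [0,0,60,0],
    [0,0,110,0],
    [-2,-15,155,0],
    [-5,-50,180,0],
    [-8,-100,190,0],
    [-11,-150,190,0],
    [-14,-200,190,0],
    [-17,-250,190,0],
    [-20,-300,190,0],
    [-23,-350,190,0],
    [-26,-400,190,0]
  ]
}}

```text
clock: 24.12
position: [0.4698, -0.1251, 0.1996]
tool_rot: [3.142, -0.0, -0.05]
force: [1.3, 0.0, -0.3]
grip_width: 0.0254
finger_force: 20.0
```

Call:
{"method": "move_arm", "body": {
  "moves": [
    [10,-40,0,0],
    [25,-80,0,0],
    [30,-91,-20,0],
    [30,-91,-60,0],
    [30,-91,-100,0],
    [30,-91,-125,0],
    [30,-91,-137,0],
    [30,-91,-140,0],
    [30,-91,-140,0]
  ]
}}

```text
clock: 25.25
position: [0.5005, -0.2147, 0.0601]
tool_rot: [3.141, -0.001, -0.05]
force: [-0.3, -0.4, -0.0]
grip_width: 0.0252
finger_force: 20.0
```

Call:
{"method": "move_arm", "body": {
  "moves": [
    [0,0,-5,0],
    [0,0,-10,0],
    [0,0,-15,0],
    [0,0,-15,0]
  ]
}}

```text
clock: 25.75
position: [0.4998, -0.2144, 0.044]
tool_rot: [-3.141, 0.001, -0.05]
force: [0.5, -0.6, -0.4]
grip_width: 0.0257
finger_force: 20.0
```

Call:
{"method": "move_arm", "body": {
  "moves": [
    [0,0,-5,0],
    [0,0,-10,0],
    [0,0,-15,0],
    [0,0,-16,0],
    [0,0,-16,0]
  ]
}}

```text
clock: 26.38
position: [0.5001, -0.2145, 0.0284]
tool_rot: [-3.142, 0.0, -0.05]
force: [-0.3, 0.8, -0.5]
grip_width: 0.0256
finger_force: 20.0
```

Call:
{"method": "move_arm", "body": {
  "moves": [
    [0,0,-1,0],
    [0,0,-2,0],
    [0,0,-2,0]
  ]
}}

```text
clock: 26.75
position: [0.5, -0.2145, 0.0264]
tool_rot: [-3.142, 0.0, -0.05]
force: [-0.2, -0.8, -0.9]
grip_width: 0.0256
finger_force: 20.0
```

Call:
{"method": "move_arm", "body": {
  "moves": [
    [0,0,-0.7,0],
    [0,0,-1,0],
    [0,0,-1,0]
  ]
}}

```text
clock: 27.12
position: [0.5004, -0.2146, 0.0258]
tool_rot: [3.141, -0.001, -0.05]
force: [-1.3, -0.8, 8.0]
grip_width: 0.0255
finger_force: 20.6
```

The second vial is on the floor too. Releasing and backing off.

Call:
{"method": "move_arm", "body": {
  "moves": [
    [0,0,0,0],
    [0,0,0,0],
    [0,0,0,0],
    [0,0,10,0],
    [0,0,40,0],
    [0,0,90,0],
    [0,0,140,0],
    [-10,0,174,0],
    [-30,0,174,0],
    [-30,-2,174,0],
    [-30,-2,174,0]
  ],
  "gripper": 0.47
}}

```text
clock: 28.5
position: [0.4704, -0.2167, 0.1997]
tool_rot: [3.142, -0.0, -0.05]
force: [0.3, 0.7, -0.8]
grip_width: 0.0401
finger_force: 0.0
```

```bash
python3 p.py g1; python3 chk.py g1; python3 - <<'E'
from h import *
a=grab_frame("scene");A=cam("scene");o=np.load("a0.npy")
# bystanders: change of the worktop region since the start
d=cv2.absdiff(a,o).max(2); 
for n,(x,y,z) in {'pink':(.506,.199,.03),'turq':(.437,.281,.03),'bigjar':(.5,.1,.045),'jar':(.431,.038,.03),'beaker':(.45,.354,.03),'bottle':(.492,.427,.05),'white':(.496,.275,.03),'black':(.437,.186,.03)}.items():
  u,v=proj(A,[x,y,z]).astype(int); print(n,(d[v-12:v+13,u-9:u+10]>40).mean().round(3))
# door outline: free edge corners predicted when fully open vs brightness
c=np.array([.563,-.2755]);y=-.048;R=np.array([[np.cos(y),-np.sin(y)],[np.sin(y),np.cos(y)]])
for e in(-.1,.1):
  q=c+R@[.045+.175*np.sin(.61),e]; u,v=proj(A,[*q,.136+.175*np.cos(.61)]).astype(int); print('door edge',u,v,a[v,u],o[v,u])
E
```

```text
[ 0.47040373 -0.21665347  0.19965302] [ 3.14155195e+00 -3.96750015e-04 -5.03411176e-02] 0.040118228714709436 0.0
0 model [ 0.5029 -0.2159] px 252.87382710144246 138.87247691760615 r 15.61079472839113
  circ [252. 141.] 16.995897 [ 0.50058891 -0.21487537  0.036     ]
3 model [ 0.5528 -0.2183] px 252.6021719988282 90.64509181584202 r 17.267731019391835
  circ [251.   92.5] 18.07417 [ 0.55113294 -0.21667399  0.052     ]
  circ [251.   92.5] 14.1877165 [ 0.55113294 -0.21667399  0.052     ]
red [317.73402418  92.92746114] 579 [ 0.54817308 -0.27440113  0.093     ] cell4 [ 0.55001728 -0.27628028]
0 [251.2 147.6  12.5] px colour [228 225 227] [(array([251.5, 148.2,  11.8]), array([-0.7, -0.3])), (array([250.4, 140. ,  11.8]), array([7.3, 0.4]))]
1 [311.5 147.5  12.5] px colour [157 159 161] [(array([312.2, 147.5,  11.7]), array([-0. , -0.7]))]
2 [371.5 147.5  12.5] px colour [60 61 61] [(array([369.6, 147.1,  13.3]), array([0.5, 1.8]))]
3 [250.7  93.1  14. ] px colour [84 82 83] [(array([250.5,  93.1,  16. ]), array([-0. ,  0.1])), (array([250.5,  93.1,  13.5]), array([-0. ,  0.1]))]
4 [318.2  93.1  14. ] px colour [ 71  68 216] [(array([328.2,  88.2,  13. ]), array([ 3.6, -8.6])), (array([317. ,  95. ,  16.4]), array([-1.5,  1. ]))]
5 [385.2  93.3  14. ] px colour [67 67 67] [(array([383.6,  94.6,  15.6]), array([-1. ,  1.3]))]
pink 0.0
turq 0.042
bigjar 0.0
jar 0.0
beaker 0.0
bottle 0.0
white 0.301
black 0.166
door edge 315 73 [191 202 201] [28 31 30]
door edge 273 93 [196 208 207] [47 46 46]
```

All six pockets show caps centred at the seated height, the bystanders haven't moved and the door is open. Handing in.

```bash
python3 -c "
from h import *
print(bot.job_done())"
```

```text
the job is handed in; nothing more can be done
None
```

The job is handed in at about 29 s: the door was pressed, swung fully open and left open, and the black- and white-capped spare vials now stand fully down in pockets 3 and 0, so all six are full; the loaded vials, jars, beaker and bottle were not touched.

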